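# Free the filter wheel by its index plunger

## Robot

A 6-joint arm with a two-finger parallel gripper is mounted at the origin on a cart in front of the work surface, level with it; the furniture and walls round the work are solid. World frame = base frame: x ahead of the robot, y to its left, z up, the work surface at z = 0. Lengths are in mm, angles in rad, forces in N, time in s.
With the tool pointing down it reaches from about 375 to 975 mm from the base axis. Payload 3.8 kg.
Tool frame: the origin (TCP) lies midway between the tips of the shut fingers; the grasp point (between the pads) lies robot.grip_depth behind it (robot.grip_depth is the distance from the TCP to the grasp point, in mm); z points along the fingers, y is the direction in which the jaws open and shut (so a half turn about z gives the same grasp; the last joint's range is limited). The gripper opens to 88 mm and grips with 3 to 60 N. Pads are 18 mm wide; open, the fingers measure 123 mm over their backs; the gripper's body (75 mm by 187 mm) begins 45 mm behind the grasp point.
Start: joints at [1.145, 0.264, 1.604, -0, 1.274, -0.037], TCP at [255.875, 624.617, 238.706] pointing down, gripper open.
Joint ranges: [-2.63, 2.63], [-0.94, 2.18], [0.31, 2.57], [-1.31, 4.45], [0, 2.66], [-2.55, 2.55]. Speed limits (rad/s): [2.57, 2.57, 3.14, 3.14, 3.14, 3.14].

## Interface

Orientations are given as a 3x3 rotation matrix whose columns are the frame's x, y, z axes.
In Python, from station import state, optics, robot gives the robot as it stands. The module is installed in compiled form; this text tells all that it offers.
- The arm moves only by the shell command python3 -m jog 'ROWS' [FORCE]. ROWS is a JSON object of lists of equal length, an entry for each row: "xyz": the shift along the tool's x, y, z in cm, a list of three; "twist": the turn about the tool's z in degrees; "claw": the closure, from 0 (fully open) to 1 (shut). In form: {"xyz": [[dx, dy, dz], ...], "twist": [twist, ...], "claw": [claw, ...]}. A call has 1 to 10 rows; each row is the pose to reach, as a shift and turn from the pose commanded when the call began, along the tool's axes at that moment; what a row does not reach only later rows make up. A row lasts 1/8 s, in which the tool goes at most 62.5 mm and 10.7 degrees, less where a joint would pass 70% of its speed; a pose out of reach is approached as far as the arm can. A call with a gripper value outside its range is refused whole. The fingers move at their own pace and stop on an object; FORCE is the grip in N (left out, the last holds). Time passes only in rows, so rows that repeat a pose let the fingers close. It gives the time, the measured TCP pose, the force and the opening at its end, in the units of the state.
- state(): the state, without advancing time (a new reading comes with each control period).
- optics.snapshot(name): name is "side" or "top" or "wrist"; returns a dict with "img" (384x512x3 uint8, red, green, blue), "depth" (384x512 float32, mm along the optical axis (not along the pixel's ray), 0 where there is no reading), "camera_matrix" (3x3 intrinsics, pixels), "distortion" ([k1, k2, p1, p2, k3] as OpenCV has them; the pictures are not rectified), "rvec" (rotation vector, rad) and "tvec" (3), from world to camera coordinates, as OpenCV has them. Camera axes: x right, y down, z forward; pixel columns grow to the right and rows downward; lengths in mm; the calibration is good to about 2 mm. A picture is of the moment at which its call begins.
- robot.hand_in(): hands the job in, once; it reports no verdict.
The state is a dict: "clock": time; "joints": joint angles; "joint_velocities": joint speeds; "tau": joint torques, N m; "eef_pos": TCP position; "tool_rot": TCP orientation; "wrist_force": force on the tool from outside, world axes, zero at the start; "torque": the same for the moment, N m; "opening": finger opening in mm.
Only numpy, scipy, OpenCV 4.12 (cv2) and the standard library are available. Lean on these libraries where they do the work, as an engineer would, in place of code of your own. Each camera call takes 0.05 s, during which the arm holds its last target.

## Task

Open the clear hinged hood of the filter wheel box by its black handle until it rests back on its stop, and let go of it. Then take the red knob of the sprung index plunger, pull it straight up all the way so that its pin is clear of the hole in the wheel, and finish while still gripping it and holding it there. Leave the jar and the bottles beside the box standing where they are.

Things in the scene. Friction and masses are not known exactly. Their poses are not given: they have to be found in the camera images.
- filter_box: Low grey filter wheel box, 150 mm (own x) by 190 mm (own y) by 32 mm high, fixed to the worktop. Origin: centre of its underside; own x points away from its front to its hinge side, own y to its left, z up. Inside lies a flat aluminium wheel (104 mm across, its top 26 mm above the worktop) with round coloured filters. A clear hood 154 x 190 x 50 mm covers it (hood top 84 mm above the worktop when shut).
- hood_handle (a point): Centre of the hood's handle: a black barrel, 22 mm in diameter and 24 mm long, lying along the box's own y, on a 10 mm thick steel stalk in the middle of the hood's front wall and 34 mm out from that wall, 70 mm above the worktop when shut. Pinched on its two flat ends (24 mm apart, along own y) it turns between the pads as the hood swings. It moves with the hood; when fully open it stands on top, about 220 mm above the worktop.
- hood_hinge (a point): Middle of the hood's hinge line, on the far side of the box, 34 mm above the worktop. The line runs along the box's own y. The handle centre is 188 mm in front of it (own x) and 36 mm above it when the hood is shut.
- hood (a joint): Hood angle in rad: 0 shut, grows as the front lifts, 1.70 fully open on its stop. The hood weighs about 0.25 kg, is lightly damped; it falls shut when let go below about 1.2 rad and beyond that falls back on to its stop.
- plunger_knob (a point): Centre of the straight part of the plunger's round red knob (26 mm in diameter; straight part 15 mm high, knob top 11 mm above this point). It sits upright over the front part of the wheel on a 22 mm wide steel bridge, 34 mm in front of the box centre in own x; this point is 64.5 mm above the worktop when the plunger is seated and rises with it. The bridge guide's top is 14 mm below it then, and the wheel 38 mm below.
- plunger (a joint): Plunger lift in m: 0 seated with its pin in the wheel's index hole, 0.020 pulled fully up on its stop. A spring always pulls it back down, with 5 N when seated and 12 N when fully up.
- jar: White specimen jar with a grey-blue screw lid, 61 mm across, 76 mm high, loose beside the box. Origin: centre of its underside, z up. To be left alone.
- dropper: Small dropper bottle with black top and yellow band, 22 mm across, 77 mm high, loose beside the box. Origin: centre of its underside, z up. To be left alone.
- squeeze_bottle: White squeeze bottle with a red nozzle cap, 46 mm across, 106 mm high, loose beside the box. Origin: centre of its underside, z up. To be left alone.

How it is judged:
By the outcome, as a careful person would: the job done as asked, in the order asked, and still so for the second after the job is handed in, while the arm keeps its last pose, push and grip.
It also fails if it takes over 45 s, if anything falls off the work surface, if the arm or the gripper's body presses on something with over 40 N, if the wrist force passes 120 N, or if a joint passes its speed limit or range.

## Working session

There is one attempt and no reset: what is moved stays moved. The work goes in short steps, Python scripts to look and compute and a shell command to move; the robot and the scene stay as the last step left them, time stands still between calls to the robot, and variables do not carry over. Pictures are saved under pics/ and viewed, and the job is handed in when it is done.

```bash
mkdir -p pics
cat > h.py <<'E'
import numpy as np, cv2
from station import state, optics, robot
def snap(n,tag):
    s=optics.snapshot(n); cv2.imwrite(f'pics/{tag}.png',s['img'][:,:,::-1]); np.savez(f'pics/{tag}.npz',**s); return s
def cam(s):
    R=cv2.Rodrigues(np.array(s['rvec'],float))[0]; t=np.array(s['tvec'],float).ravel(); return R,t
def ray(s,u,v):
    R,t=cam(s); p=cv2.undistortPoints(np.array([[[u,v]]],float),np.array(s['camera_matrix']),np.array(s['distortion'])).ravel()
    d=R.T@np.array([p[0],p[1],1.]); return -R.T@t,d
def onz(s,u,v,z):
    o,d=ray(s,u,v); return o+d*(z-o[2])/d[2]
def dep(s,u,v):
    o,d=ray(s,u,v); return o+d*float(s['depth'][int(round(v)),int(round(u))])
def tri(a,pa,b,pb):
    o1,d1=ray(a,*pa);o2,d2=ray(b,*pb); d1/=np.linalg.norm(d1);d2/=np.linalg.norm(d2)
    x=np.linalg.lstsq(np.c_[d1,-d2],o2-o1,rcond=None)[0]; p,q=o1+x[0]*d1,o2+x[1]*d2
    return (p+q)/2,np.linalg.norm(p-q)
def load(tag): return dict(np.load(f'pics/{tag}.npz'))
E
python3 - <<'E'
from h import *
for n in('side','top','wrist'):
    s=snap(n,n+'0'); R,t=cam(s); print(n,(-R.T@t).round(),R[2].round(2))
st=state(); print(st['clock'],st['eef_pos'],np.round(st['tool_rot'],3),st['opening'],robot.grip_depth,st['wrist_force'])
E
```

```text
side [527. 993. 606.] [ 0.02 -0.88 -0.48]
top [501.  11. 909.] [ 0.08  0.01 -1.  ]
wrist [182. 654. 383.] [ 0.28 -0.12 -0.95]
0.15 [255.6411688  624.13181011 237.6973711 ] [[-0.925  0.379 -0.001]
 [ 0.379  0.925 -0.002]
 [ 0.    -0.002 -1.   ]] 88.27163215914865 18.700000000000003 [-0.31972119 -0.85285236 -0.04478387]
```

View pics/side0.png

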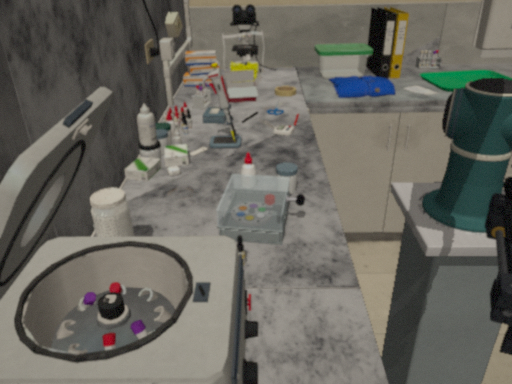

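View pics/top0.png

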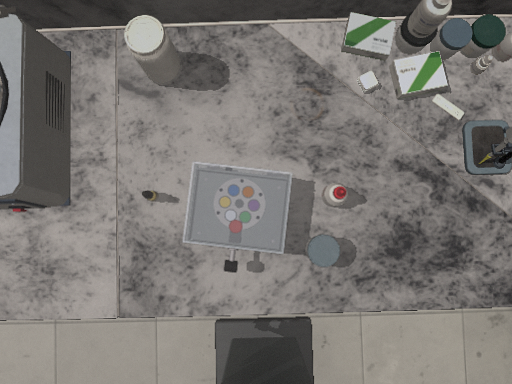

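View pics/wrist0.png

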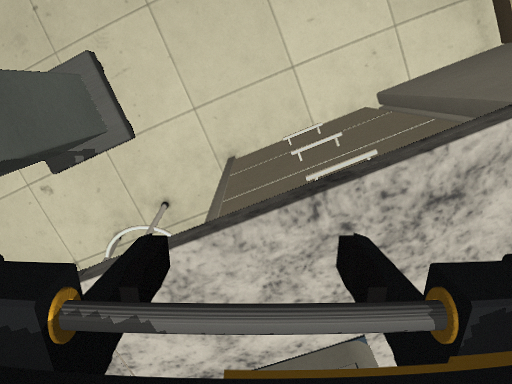

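The top view shows the box around (238,207), the handle at (231,266), the red knob at (236,227), the jar at (323,250), the squeeze bottle at (337,194) and the dropper at (149,195). In the side view the handle is at (299,200). Next I'll measure these.

Run:
```python
from h import *
T=load('top0');S=load('side0')
def blob(s,mask,roi,tag):
    x0,y0,x1,y1=roi; m=np.zeros(mask.shape,np.uint8); m[y0:y1,x0:x1]=mask[y0:y1,x0:x1]
    n,l,st,c=cv2.connectedComponentsWithStats(m); 
    i=1+np.argmax(st[1:,4]); print(tag,c[i].round(1),st[i]); return c[i]
def black(s): return (s['img'].max(2)<50).astype(np.uint8)
def red(s):
    i=s['img'].astype(int); return ((i[:,:,0]>i[:,:,1]*1.35)&(i[:,:,0]>i[:,:,2]*1.35)&(i[:,:,0]>90)).astype(np.uint8)
ht=blob(T,black(T),(215,255,242,280),'ht'); hs=blob(S,black(S),(290,190,312,212),'hs')
kt=blob(T,red(T),(222,215,250,240),'kt'); ks=blob(S,red(S),(255,188,285,212),'ks')
print('handle',tri(T,ht,S,hs)); print('knob',tri(T,kt,S,ks)); print(onz(T,*kt,75.5),onz(T,*ht,70), dep(T,*ht))
# box corners via top
for c in [(193,163),(292,171),(286,253),(184,243)]: print(c,onz(T,*c,84).round(),dep(T,*c).round())
for c in [(323,250),(340,193),(149,195)]: print(c,dep(T,*c).round())
for n,s,r in(('t',T,(170,140,370,290)),('s',S,(200,140,330,260))):
    x0,y0,x1,y1=r; cv2.imwrite(f'pics/z{n}.png',cv2.resize(s['img'][y0:y1,x0:x1,::-1],None,fx=4 if n=='t' else 5,fy=4 if n=='t' else 5,interpolation=cv2.INTER_CUBIC))
```

```text
ht [235.7 262.8] [235 261   2   5   6]
hs [300.  199.6] [296 195   8  10  56]
kt [235.2 225.8] [230 220  12  12 113]
ks [269.2 199. ] [265 195   9  10  70]
handle (array([436.57075465,  52.45531354,  64.57113681]), np.float64(5.469709576097197))
knob (array([509.32021135,  51.14615357,  66.36193955]), np.float64(0.4451968844965935))
[509.0079286   50.71762107  75.5       ] [439.70416579  52.02989709  70.        ] [440.27778601  51.64637099  77.87386002]
(193, 163) [629. 127.  84.] [629. 127.  84.]
(292, 171) [608. -59.  84.] [619. -66.   0.]
(286, 253) [456. -42.  84.] [452. -48.   0.]
(184, 243) [480. 146.  84.] [478. 160.  -1.]
(323, 250) [ 459. -112.   74.]
(340, 193) [ 563. -143.  105.]
(149, 195) [573. 216.  61.]
```

View pics/zt.png

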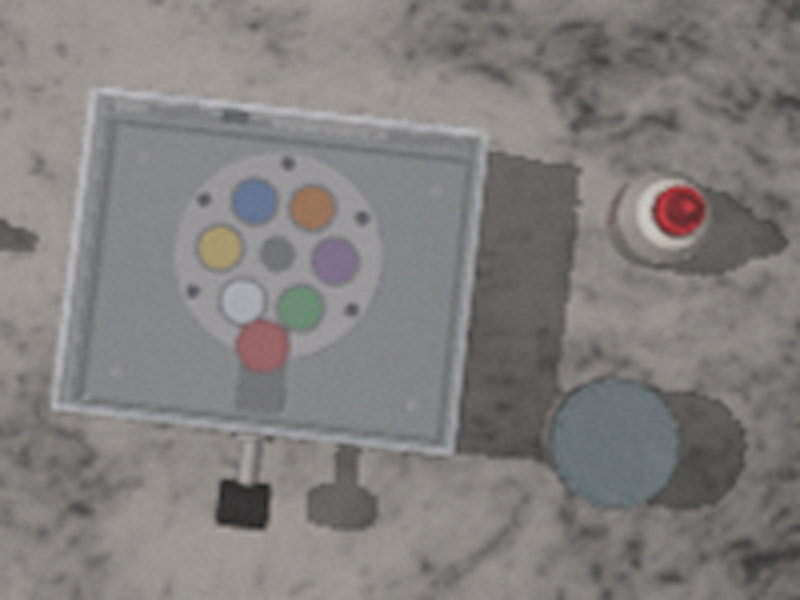

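View pics/zs.png

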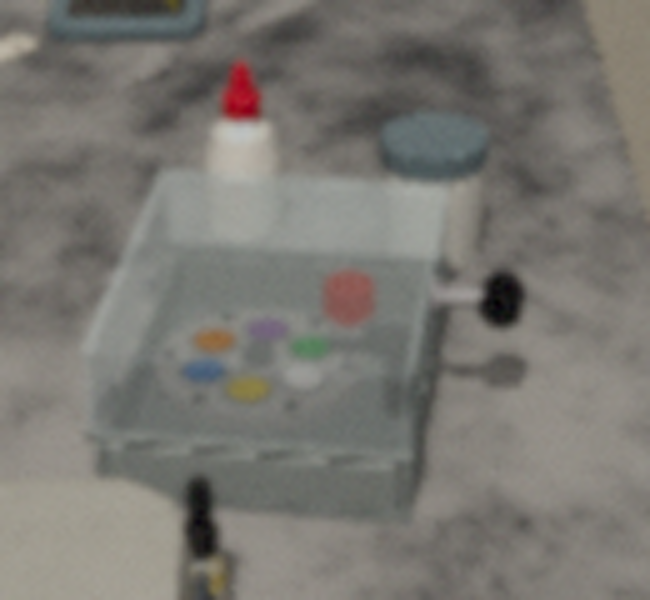

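Run:
```python
from h import *
T=load('top0');S=load('side0')
m=(T['img'].max(2)<70).astype(np.uint8); m[:256]=0;m[282:]=0;m[:,:218]=0;m[:,242:]=0
n,l,st,c=cv2.connectedComponentsWithStats(m);i=1+np.argmax(st[1:,4]);print(c[i],st[i])
# drop stalk: rows >=259
ht=c[i]; print(tri(T,ht,S,(300,199.6)),onz(T,*ht,70))
# hood edges: fit line on light edges; corner precise from zoom
Z=lambda x,y:(170+(x+.5)/4-.5,140+(y+.5)/4-.5)
P=[onz(T,*Z(*p),84)[:2] for p in[(95,92),(487,132),(453,452),(55,407)]]
P=np.array(P);print(P.round(1))
y=(P[0]-P[1])+(P[3]-P[2]); x=(P[0]-P[3])+(P[1]-P[2]); print(np.arctan2(-y[0],y[1]),np.arctan2(x[1],x[0]),np.linalg.norm(x)/2,np.linalg.norm(y)/2,P.mean(0))
```

```text
[230.3515625 265.7109375] [224 260  13  12 128]
(array([434.68577458,  62.14374452,  70.13827572]), np.float64(0.11555535606988035)) [434.61698244  62.15541064  70.        ]
[[629.8 126. ]
 [605.2 -57.4]
 [457.  -36.4]
 [482.9 147.4]]
-0.13665195368269126 -0.14280450727967867 149.06880380231817 185.28991527104287 [543.71975913  44.91429421]
```

Two-view heights agree with the text: handle 70.1 mm, knob 66.4 mm. The yaw comes out at about -0.143 rad. I'll move above the handle next and work out the shift in tool axes.

```bash
cat >> h.py <<'E'
def shift(target):
    st=state(); R=np.array(st['tool_rot']); d=R.T@(np.array(target)-np.array(st['eef_pos'])); 
    a=np.degrees(np.arctan2(R[1,1],R[0,1])); print('shift cm',(d/10).round(2),'tool y angle',a.round(2)); return d
def rep():
    st=state(); print(round(st['clock'],2),np.round(st['eef_pos'],1),np.round(st['wrist_force'],1),round(st['opening'],1),np.round(np.array(st['tool_rot'])[:,1:],3).tolist())
E
python3 - <<'E'
from h import *
shift([434.7,62.1,200])
E
```

```text
shift cm [-37.88 -45.21   3.85] tool y angle 67.72
```

```bash
python3 -m jog '{"xyz":[[-3,-3.6,0],[-6.5,-7.7,0.3],[-10.5,-12.5,0.6],[-14.5,-17.3,1],[-18.5,-22,1.5],[-22.5,-26.8,2],[-26.5,-31.6,2.5],[-30.5,-36.4,3],[-34.5,-41.2,3.5],[-37.9,-45.2,3.8]],"twist":[-2,-4,-6,-8,-10,-12,-14,-14.1,-14.1,-14.1],"claw":[0,0,0,0,0,0,0,0,0,0]}'; python3 -m jog '{"xyz":[[0,0,0],[0,0,0]],"twist":[0,0],"claw":[0,0]}'
python3 - <<'E'
from h import *
rep();s=snap('wrist','wrist1')
E
```

```text
clock: 1.4
eef_pos: [435.3, 60.5, 200.5]
tool_rot: [[-0.99, 0.143, 0.0], [0.143, 0.99, -0.0], [-0.0, -0.0, -1.0]]
wrist_force: [1.3, 1.4, -0.1]
opening: 88.4
clock: 1.65
eef_pos: [434.9, 62.8, 200.5]
tool_rot: [[-0.99, 0.143, -0.001], [0.143, 0.99, 0.001], [0.001, 0.0, -1.0]]
wrist_force: [-0.2, 0.7, -0.1]
opening: 87.8
1.65 [434.9  62.8 200.5] [-0.2  0.7 -0.1] 87.8 [[0.143, -0.001], [0.99, 0.001], [0.0, -1.0]]
```

View pics/wrist1.png

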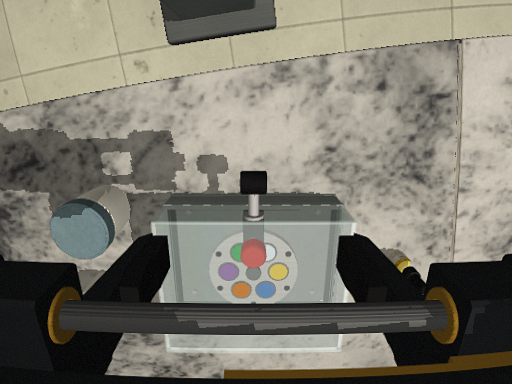

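The wrist view shows the handle at (254,182), squarely between the fingers, and the knob at (253,254). The box edges look aligned with the tool. I'll cross-check both positions from this view.

Run:
```python
from h import *
W=load('wrist1');T=load('top0');S=load('side0')
m=(W['img'].max(2)<45).astype(np.uint8);m[:165]=0;m[200:]=0;m[:,:235]=0;m[:,275:]=0
n,l,st,c=cv2.connectedComponentsWithStats(m);i=1+np.argmax(st[1:,4]);print(c[i],st[i])
hw=c[i]; print('handle W/T',tri(W,hw,T,(230.35,265.7)),'W/S',tri(W,hw,S,(300,199.6)),onz(W,*hw,70))
im=W['img'].astype(int);r=((im[:,:,0]>im[:,:,1]*1.35)&(im[:,:,0]>im[:,:,2]*1.35)&(im[:,:,0]>90)).astype(np.uint8);r[:,:235]=0;r[:,270:]=0;r[:235]=0;r[275:]=0
n,l,st,c=cv2.connectedComponentsWithStats(r);i=1+np.argmax(st[1:,4]);print(c[i],st[i],'knob W/S',tri(W,c[i],S,(269.2,199)),tri(W,c[i],T,(235.2,225.8)))
R,t=cam(W);print(-R.T@t)
P=[onz(W,u,v,84)[:2] for u,v in[(152,222),(357,222)]];print(P)
shift([434.7,62.1,51.5])
```

```text
[253.36912752 182.02516779] [240 171  27  23 596]
handle W/T (array([435.05405727,  62.6302547 ,  73.04850742]), np.float64(1.360806200449973)) W/S (array([435.32885552,  63.33529964,  71.02872909]), np.float64(0.9818041109858525)) [436.12066935  63.16619519  70.        ]
[253.08783784 253.09966216] [241 239  25  29 592] knob W/S (array([509.65006255,  52.3181663 ,  66.95589558]), np.float64(0.12078065074126385)) (array([509.30012318,  51.76415309,  67.44164207]), np.float64(1.180337747797656))
[356.35508315  73.95924228 346.01311461]
[array([456.21581452, -32.7542374 ]), array([482.93116004, 151.56515979])]
shift cm [-1.000e-02 -1.400e-01  1.491e+01] tool y angle 81.85
```

```bash
python3 -m jog '{"xyz":[[0,0,4],[0,0,8],[0,0,11.5],[0,0,13.5],[0,0,14.8],[0,0,14.8],[0,0,14.8]],"twist":[0,0,0,0,0,0,0],"claw":[0,0.2,0.4,0.5,0.5,0.5,0.5]}' 15; python3 -m jog '{"xyz":[[0,0,0],[0,0,0],[0,0,0],[0,0,0]],"twist":[0,0,0,0],"claw":[0.85,0.85,0.85,0.85]}' 15
python3 - <<'E'
from h import *
rep();snap('wrist','wrist2');snap('side','side2')
E
```

```text
clock: 2.58
eef_pos: [436.1, 63.2, 53.6]
tool_rot: [[-0.99, 0.141, 0.002], [0.141, 0.99, 0.0], [-0.002, 0.0, -1.0]]
wrist_force: [0.1, 0.5, 0.5]
opening: 44.3
clock: 3.08
eef_pos: [435.9, 63.1, 53.3]
tool_rot: [[-0.99, 0.143, 0.001], [0.143, 0.99, 0.001], [-0.001, 0.001, -1.0]]
wrist_force: [-0.2, 3.7, 4.7]
opening: 23.9
3.08 [435.9  63.1  53.3] [-0.2  3.7  4.7] 23.9 [[0.143, 0.001], [0.99, 0.001], [0.001, -1.0]]
```

View pics/wrist2.png

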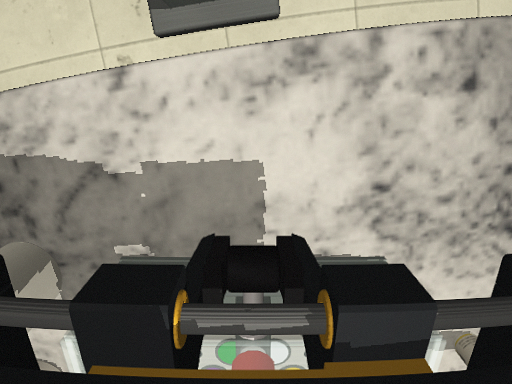

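The barrel is gripped on its flat ends, with an opening of 23.9 mm. I'll compute the arc waypoints now.

Run:
```python
import numpy as np
for a in np.arange(0.1,1.75,0.1):
    c,s=np.cos(a),np.sin(a);print(round(a,2),'tool x %.2f z %.2f'%(-(188*(1-c)+36*s)/10,-(188*s+36*c-36)/10))
```

```text
0.1 tool x -0.45 z -1.86
0.2 tool x -1.09 z -3.66
0.3 tool x -1.90 z -5.39
0.4 tool x -2.89 z -7.04
0.5 tool x -4.03 z -8.57
0.6 tool x -5.32 z -9.99
0.7 tool x -6.74 z -11.26
0.8 tool x -8.28 z -12.39
0.9 tool x -9.93 z -13.36
1.0 tool x -11.67 z -14.16
1.1 tool x -13.48 z -14.79
1.2 tool x -15.34 z -15.23
1.3 tool x -17.24 z -15.48
1.4 tool x -19.15 z -15.54
1.5 tool x -21.06 z -15.41
1.6 tool x -22.95 z -15.09
1.7 tool x -24.79 z -14.58
```

```bash
python3 -m jog '{"xyz":[[-0.2,0,-0.93],[-0.45,0,-1.86],[-0.75,0,-2.76],[-1.09,0,-3.66],[-1.48,0,-4.53],[-1.9,0,-5.39],[-2.38,0,-6.22],[-2.89,0,-7.04],[-3.44,0,-7.82],[-4.03,0,-8.57]],"twist":[0,0,0,0,0,0,0,0,0,0],"claw":[0.85,0.85,0.85,0.85,0.85,0.85,0.85,0.85,0.85,0.85]}' 20
python3 - <<'E'
from h import *
rep();snap('side','side3')
E
```

```text
clock: 4.42
eef_pos: [472.8, 57.7, 137.2]
tool_rot: [[-0.99, 0.143, -0.006], [0.143, 0.99, 0.002], [0.006, 0.001, -1.0]]
wrist_force: [-3.2, 6.2, -0.8]
opening: 23.6
4.42 [472.8  57.7 137.2] [-3.2  6.2 -0.8] 23.6 [[0.143, -0.006], [0.99, 0.002], [0.001, -1.0]]
```

View pics/side3.png

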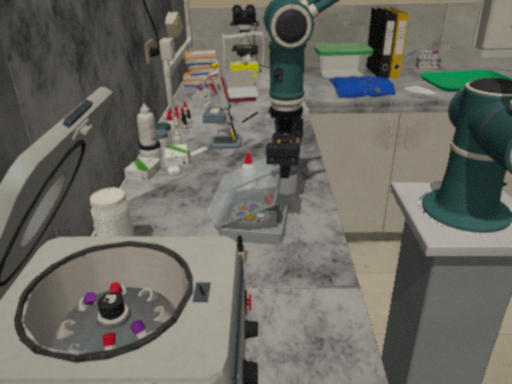

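The hood is swinging up with the gripper around (285,150), and the forces are low. I'll continue along the arc.

```bash
python3 -m jog '{"xyz":[[-0.63,0,-0.72],[-1.29,0,-1.42],[-1.98,0,-2.07],[-2.71,0,-2.69],[-3.46,0,-3.27],[-4.25,0,-3.82],[-5.06,0,-4.32],[-5.9,0,-4.79],[-6.76,0,-5.2],[-7.64,0,-5.59]],"twist":[0,0,0,0,0,0,0,0,0,0],"claw":[0.85,0.85,0.85,0.85,0.85,0.85,0.85,0.85,0.85,0.85]}' 20
python3 - <<'E'
from h import *
rep()
E
```

```text
clock: 5.72
eef_pos: [549.8, 46.6, 194.5]
tool_rot: [[-0.99, 0.142, -0.003], [0.142, 0.99, 0.001], [0.003, 0.001, -1.0]]
wrist_force: [-3.7, 4.6, 4.4]
opening: 23.8
5.72 [549.8  46.6 194.5] [-3.7  4.6  4.4] 23.8 [[0.142, -0.003], [0.99, 0.001], [0.001, -1.0]]
```

```bash
python3 -m jog '{"xyz":[[-0.9,0,-0.33],[-1.81,0,-0.63],[-2.74,0,-0.86],[-3.67,0,-1.07],[-4.62,0,-1.21],[-5.57,0,-1.32],[-6.52,0,-1.36],[-7.48,0,-1.38],[-8.43,0,-1.33],[-9.39,0,-1.25]],"twist":[0,0,0,0,0,0,0,0,0,0],"claw":[0.85,0.85,0.85,0.85,0.85,0.85,0.85,0.85,0.85,0.85]}' 20; python3 -m jog '{"xyz":[[-0.5,0,0.06],[-0.95,0,0.15],[-1.42,0,0.22],[-1.89,0,0.32],[-2.2,0,0.4],[-2.45,0,0.47]],"twist":[0,0,0,0,0,0],"claw":[0.85,0.85,0.85,0.85,0.85,0.85]}' 20;python3 - <<'E'
from h import *
rep();snap('side','side4')
E
```

```text
clock: 6.98
eef_pos: [644.6, 32.9, 206.7]
tool_rot: [[-0.99, 0.142, 0.001], [0.142, 0.99, 0.0], [-0.0, 0.0, -1.0]]
wrist_force: [0.8, 6.0, 3.2]
opening: 23.8
clock: 7.72
eef_pos: [668.9, 29.4, 201.8]
tool_rot: [[-0.99, 0.142, 0.001], [0.142, 0.99, 0.0], [-0.001, 0.0, -1.0]]
wrist_force: [1.4, 4.8, 2.4]
opening: 23.8
7.72 [668.9  29.4 201.8] [1.4 4.8 2.4] 23.8 [[0.142, 0.001], [0.99, 0.0], [0.0, -1.0]]
```

View pics/side4.png

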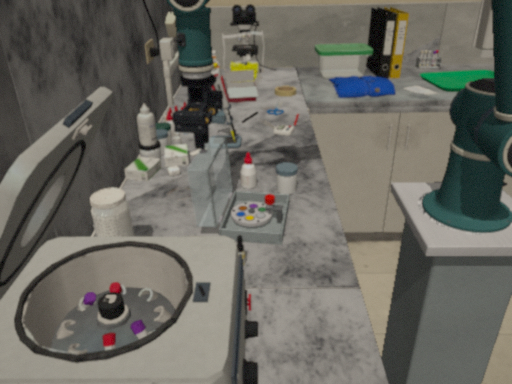

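The hood stands nearly open, and the knob is uncovered at (270,200). I'll take it the last bit onto the stop while watching the force.

```bash
python3 -m jog '{"xyz":[[-0.4,0,0.1],[-0.8,0,0.22],[-1.1,0,0.32],[-1.1,0,0.32]],"twist":[0,0,0,0],"claw":[0.85,0.85,0.85,0.85]}' 20; python3 -m jog '{"xyz":[[-0.15,0,0.04],[-0.3,0,0.08],[-0.3,0,0.08]],"twist":[0,0,0],"claw":[0.85,0.85,0.85]}' 20
```

```text
clock: 8.28
eef_pos: [679.4, 27.9, 198.6]
tool_rot: [[-0.99, 0.142, 0.0], [0.142, 0.99, 0.0], [-0.0, 0.0, -1.0]]
wrist_force: [0.4, 6.2, 3.5]
opening: 23.8
clock: 8.65
eef_pos: [679.4, 27.8, 198.5]
tool_rot: [[-0.99, 0.142, -0.006], [0.142, 0.99, 0.001], [0.006, -0.0, -1.0]]
wrist_force: [-9.7, 5.2, 11.4]
opening: 23.5
```

It's on the stop: the position held while the force rose to 10 N. I'll ease off, release, and go straight up.

```bash
python3 -m jog '{"xyz":[[0.25,0,-0.05],[0.25,0,-0.05],[0.25,0,-0.05],[0.25,0,-0.05],[0.25,0,-0.05],[0.25,0,-2],[0.25,0,-5],[0.25,0,-8],[0.25,0,-8]],"twist":[0,0,0,0,0,0,0,0,0],"claw":[0.85,0.6,0.4,0.4,0.4,0.4,0.4,0.4,0.4]}' 20;python3 - <<'E'
from h import *
rep();snap('side','side5');snap('top','top5')
E
```

```text
clock: 9.78
eef_pos: [681.6, 27.6, 283.4]
tool_rot: [[-0.99, 0.142, 0.008], [0.142, 0.99, -0.0], [-0.008, 0.001, -1.0]]
wrist_force: [-0.9, -0.3, 1.7]
opening: 52.7
9.78 [681.6  27.6 283.4] [-0.9 -0.3  1.7] 52.7 [[0.142, 0.008], [0.99, -0.0], [0.001, -1.0]]
```

View pics/side5.png

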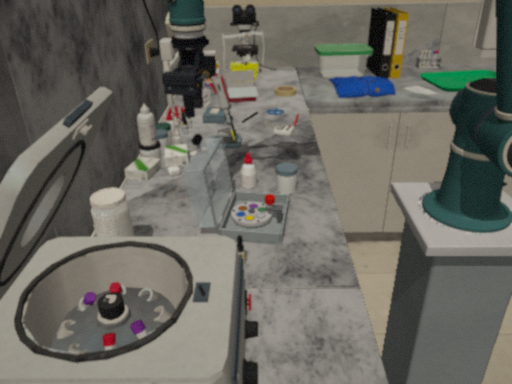

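View pics/top5.png

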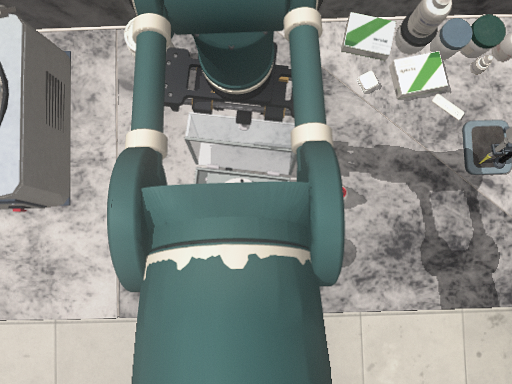

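The hood is released and stays back, with its handle at (197,139) in the side view. The arm hides the knob from above, so I'll move to above it at height.

Run:
```python
from h import *
shift([509.4,52,180])
```

```text
shift cm [17.19 -0.    9.85] tool y angle 81.83
```

```bash
python3 -m jog '{"xyz":[[3,0,0],[7,0,0],[11,0,0],[14.5,0,1],[17.2,0,4],[17.2,0,7],[17.2,0,9.5],[17.2,0,9.5],[17.2,0,9.5]],"twist":[0,0,0,0,0,0,0,0,0],"claw":[0.4,0.4,0.4,0.4,0.3,0.3,0.3,0.3,0.3]}' 20;python3 - <<'E'
from h import *
rep();W=snap('wrist','wrist6');S=snap('side','side6')
def red(s,roi):
    im=s['img'].astype(int);r=((im[:,:,0]>im[:,:,1]*1.6)&(im[:,:,0]>im[:,:,2]*1.6)&(im[:,:,0]>80)).astype(np.uint8)
    x0,y0,x1,y1=roi;m=r*0;m[y0:y1,x0:x1]=r[y0:y1,x0:x1]
    n,l,st,c=cv2.connectedComponentsWithStats(m);i=1+np.argmax(st[1:,4]);print(c[i],st[i]);return c[i]
w=red(W,(180,150,330,330));s=red(S,(255,188,285,212));print(tri(W,w,S,s))
E
```

```text
clock: 11.0
eef_pos: [509.1, 52.0, 183.1]
tool_rot: [[-0.99, 0.142, -0.001], [0.142, 0.99, -0.0], [0.001, -0.0, -1.0]]
wrist_force: [0.4, -1.1, -0.5]
opening: 61.9
11.0 [509.1  52.  183.1] [ 0.4 -1.1 -0.5] 61.9 [[0.142, -0.001], [0.99, -0.0], [-0.0, -1.0]]
[253.22804718 186.47968545] [239 171  30  32 763]
[269.24770642 198.67889908] [264 193  11  12 109]
(array([509.61563957,  52.26595391,  67.85486875]), np.float64(0.2859993358196453))
```

View pics/wrist6.png

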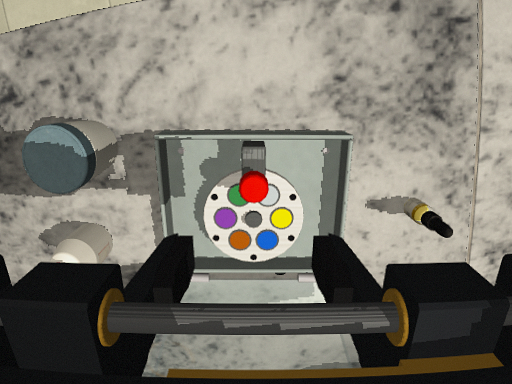

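View pics/side6.png

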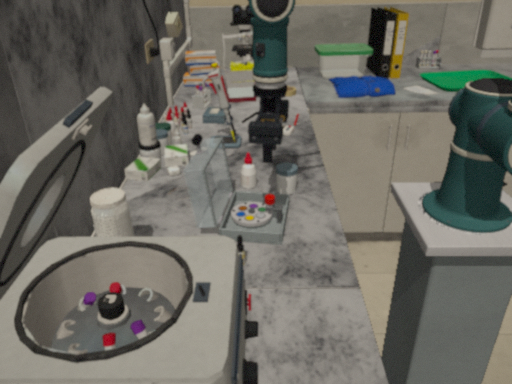

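The knob at (253,186) in the wrist view is centred between the fingers, and the triangulated position is (509.6, 52.3, about 67). The jar, squeeze bottle and dropper are clear. I'll descend and grip.

```bash
python3 -m jog '{"xyz":[[0,0,4],[0,0,8],[0,0,11],[0,0,12.5],[0,0,13.4],[0,0,13.4],[0,0,13.4]],"twist":[0,0,0,0,0,0,0],"claw":[0.3,0.3,0.4,0.4,0.4,0.4,0.4]}' 20;  python3 -m jog '{"xyz":[[0,0,0],[0,0,0],[0,0,0],[0,0,0],[0,0,0]],"twist":[0,0,0,0,0],"claw":[0.6,0.9,0.9,0.9,0.9]}' 45
python3 - <<'E'
from h import *
rep();snap('wrist','wrist7')
E
```

```text
clock: 11.98
eef_pos: [510.2, 52.2, 50.3]
tool_rot: [[-0.99, 0.142, 0.002], [0.142, 0.99, 0.0], [-0.002, 0.0, -1.0]]
wrist_force: [0.4, -0.3, -0.4]
opening: 52.7
clock: 12.6
eef_pos: [509.4, 52.5, 49.4]
tool_rot: [[-0.99, 0.142, 0.001], [0.142, 0.99, 0.001], [-0.0, 0.001, -1.0]]
wrist_force: [-0.7, 2.7, 1.8]
opening: 24.1
12.6 [509.4  52.5  49.4] [-0.7  2.7  1.8] 24.1 [[0.142, 0.001], [0.99, 0.001], [0.001, -1.0]]
```

View pics/wrist7.png

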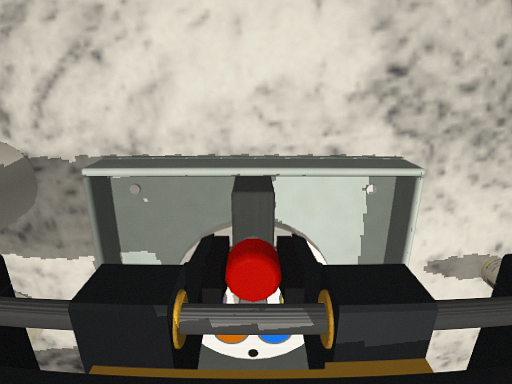

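The opening of 24.1 mm is a little under the knob's 26 mm, possibly pad squeeze. I'll pull up in steps and check the spring force for slip.

```bash
python3 -m jog '{"xyz":[[0,0,-0.2],[0,0,-0.4],[0,0,-0.6],[0,0,-0.8],[0,0,-1.0],[0,0,-1.0]],"twist":[0,0,0,0,0,0],"claw":[0.9,0.9,0.9,0.9,0.9,0.9]}' 50
python3 - <<'E'
from h import *
rep();snap('wrist','wrist8')
E
```

```text
clock: 13.4
eef_pos: [509.2, 52.5, 58.2]
tool_rot: [[-0.99, 0.142, 0.001], [0.142, 0.99, 0.001], [-0.0, 0.001, -1.0]]
wrist_force: [4.0, 5.5, -8.0]
opening: 24.1
13.4 [509.2  52.5  58.2] [ 4.   5.5 -8. ] 24.1 [[0.142, 0.001], [0.99, 0.001], [0.001, -1.0]]
```

View pics/wrist8.png

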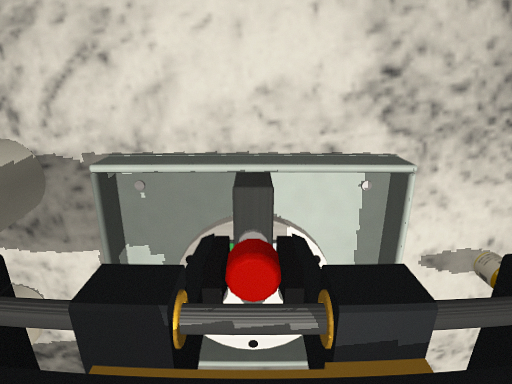

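The force is -8.0 N after a lift of 8.8 mm, against an expected 8.1 N from the spring, and the knob hasn't shifted in the pads. I'll pull the rest of the way.

```bash
python3 -m jog '{"xyz":[[0,0,-0.2],[0,0,-0.4],[0,0,-0.6],[0,0,-0.8],[0,0,-1.0],[0,0,-1.1],[0,0,-1.1]],"twist":[0,0,0,0,0,0,0],"claw":[0.9,0.9,0.9,0.9,0.9,0.9,0.9]}' 55;python3 -m jog '{"xyz":[[0,0,-0.1],[0,0,-0.1],[0,0,-0.1]],"twist":[0,0,0],"claw":[0.9,0.9,0.9]}' 55
```

```text
clock: 14.32
eef_pos: [509.2, 52.4, 68.6]
tool_rot: [[-0.99, 0.142, 0.001], [0.142, 0.99, 0.001], [-0.0, 0.001, -1.0]]
wrist_force: [6.8, 4.9, -11.9]
opening: 23.8
clock: 14.7
eef_pos: [509.2, 52.4, 69.5]
tool_rot: [[-0.99, 0.142, 0.001], [0.142, 0.99, 0.001], [-0.0, 0.001, -1.0]]
wrist_force: [6.2, 4.5, -12.7]
opening: 23.9
```

```bash
python3 -m jog '{"xyz":[[0,0,-0.1],[0,0,-0.1],[0,0,-0.1]],"twist":[0,0,0],"claw":[0.9,0.9,0.9]}' 55; python3 -m jog '{"xyz":[[0,0,-0.1],[0,0,-0.1],[0,0,-0.1]],"twist":[0,0,0],"claw":[0.9,0.9,0.9]}' 55
python3 - <<'E'
from h import *
rep();snap('wrist','wrist9');S=snap('side','side9')
cv2.imwrite('pics/side9z.png',cv2.resize(S['img'][100:260,180:340,::-1],None,fx=3.7,fy=3.7,interpolation=cv2.INTER_CUBIC))
E
```

```text
clock: 15.08
eef_pos: [509.1, 52.4, 69.6]
tool_rot: [[-0.99, 0.143, 0.001], [0.143, 0.99, 0.001], [-0.001, 0.001, -1.0]]
wrist_force: [8.2, 5.0, -17.9]
opening: 23.7
clock: 15.45
eef_pos: [509.0, 52.4, 69.6]
tool_rot: [[-0.99, 0.142, 0.001], [0.142, 0.99, 0.001], [-0.0, 0.001, -1.0]]
wrist_force: [11.8, 4.4, -24.6]
opening: 24.1
15.45 [509.   52.4  69.6] [ 11.8   4.4 -24.6] 24.1 [[0.142, 0.001], [0.99, 0.001], [0.001, -1.0]]
```

View pics/wrist9.png

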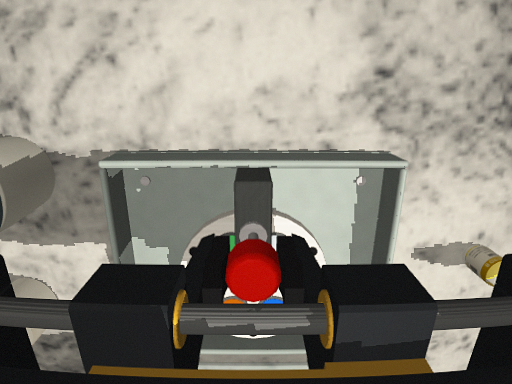

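View pics/side9z.png

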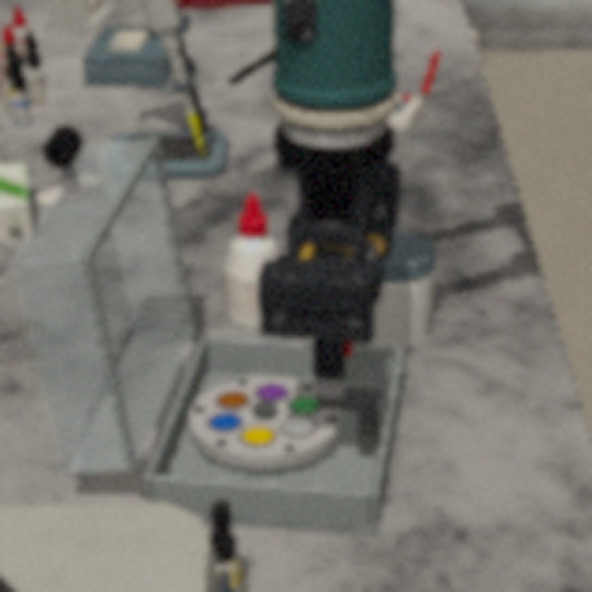

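The plunger is on its stop: the TCP is stuck at 69.6 while the force rose from 12.7 to 24.6 N, and the knob still sits in the pads. I'll ease back 1 mm of command, keeping a light pull on the stop, and check that it holds.

```bash
python3 -m jog '{"xyz":[[0,0,0.1],[0,0,0.1],[0,0,0.1],[0,0,0.1],[0,0,0.1],[0,0,0.1],[0,0,0.1],[0,0,0.1]],"twist":[0,0,0,0,0,0,0,0],"claw":[0.9,0.9,0.9,0.9,0.9,0.9,0.9,0.9]}' 55
python3 - <<'E'
from h import *
S=snap('side','side10');W=snap('wrist','wrist10')
for a in('wrist9','wrist10','wrist7'):
    s=load(a);im=s['img'].astype(int);m=((im[:,:,0]>im[:,:,1]*1.6)&(im[:,:,0]>120));m[:230]=0;m[305:]=0;m[:,:220]=0;m[:,290:]=0
    v,u=np.nonzero(m);print(a,u.mean(),v.mean(),v.min(),v.max(),m.sum())
# bottles: compare
T=snap('top','top10')
A=load('side0')['img'].astype(int);B=S['img'].astype(int);d=abs(A-B).max(2)
for n,r in dict(squeeze=(240,152,256,166),jar=(278,163,298,180),dropper=(236,235,246,258)).items():
    x0,y0,x1,y1=r;print(n,d[y0:y1,x0:x1].mean().round(1))
# handle height
m=(S['img'].max(2)<50).astype(np.uint8);x0,y0,x1,y1=188,130,206,150;q=m*0;q[y0:y1,x0:x1]=m[y0:y1,x0:x1]
v,u=np.nonzero(q);o,dd=ray(S,u.mean(),v.mean());
# intersect with vertical plane own y through handle (y line normal)
n=np.array([.1425,.99,0]);p=np.array([435.2,62.8,70.5]);k=n@(p-o)/(n@dd);print('handle',(o+k*dd).round(1))
rep()
E
```

```text
clock: 16.55
eef_pos: [509.1, 52.4, 69.6]
tool_rot: [[-0.99, 0.143, 0.001], [0.143, 0.99, 0.001], [-0.0, 0.001, -1.0]]
wrist_force: [9.3, 4.9, -18.6]
opening: 24.0
wrist9 250.9601510067114 275.32424496644296 239 303 2384
wrist10 250.85809128630706 275.0265560165975 239 303 2410
wrist7 251.22078464106843 273.28338898163605 239 301 2396
squeeze 5.9
jar 40.3
dropper 6.1
handle [680.4  27.5 216.4]
16.7 [509.1  52.4  69.6] [  9.2   4.3 -18.9] 24.0 [[0.142, 0.0], [0.99, 0.001], [0.001, -1.0]]
```

View pics/top10.png

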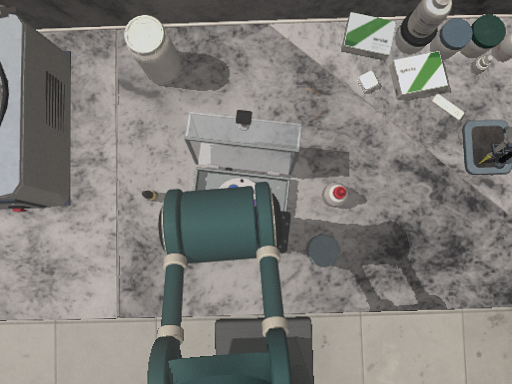

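View pics/side10.png

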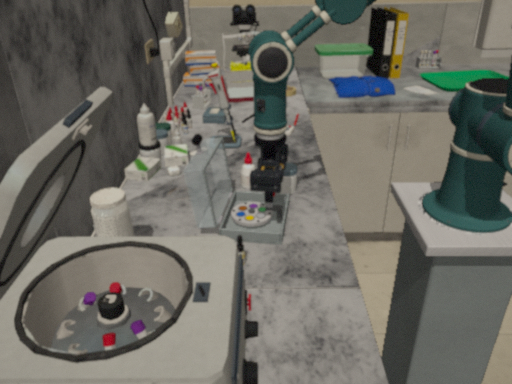

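The top view shows the dropper (149,195), squeeze bottle (337,194) and jar (323,250) where they started. The jar region's pixel change in the side view comes from the arm covering it. The handle is at z = 216, which matches the hood fully open. The pull is steady, so I'm handing in.

```bash
python3 -c "
from station import robot
print(robot.hand_in())"
```

```text
the job is handed in; nothing more can be done
None
```

The hood is open on its stop and let go. The red knob is pulled fully up, and the arm was still gripping and holding it when I handed the job in at about 17 s.

**Hood:** I pinched the handle on its flat ends and swung it along its arc until the force rose with no further movement. After release, the side view put the handle at (680, 28, 216) mm. That matches the 1.70 rad open position, computed as about 216 mm high.

**Plunger:**
- The tool rose 20.2 mm and stopped there while the force climbed, so the plunger is on its stop.
- Partway up, the force matched the spring: 8.0 N measured against about 8.1 N expected.
- In the final hold it pulls with about 19 N upward at a 55 N grip setting, and the position stayed unchanged for a second. In the wrist view the knob shifted only about 2 pixels in the pads over the whole pull.

**Jar and bottles:** All three are at their starting positions in the top view. A side-view comparison flagged a change at the jar, but the arm was covering it.

**Readings that didn't quite fit:**
- The opening on the 26 mm knob read about 24 mm, probably from the pads pressing in.
- About 9 N of sideways force remained at the wrist in the final hold.

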